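# Nest the parts cups and hold the last one over the stack

## Task

Stack my steel parts cups in size order: set the middle cup down upright inside the wide, low one and let go of it, then carry the narrowest cup over the clutter and stop with it upright and centred about a finger's width above the mouth of the middle cup, touching neither of the other cups. Finish while still holding it there, because I want to drop the screws into the middle cup before it goes in. Do not drop or tip any cup, and do not knock or shift the other things on the plank.

Things in the scene. Friction and masses are not known exactly. Their poses are not given: they have to be found in the camera images.
- large_cup: the wide, low cup: plain stainless steel, round, straight-sided, 96 mm outside and 88 mm inside diameter, 40 mm high, floor 5 mm thick, 0.2 kg, open at the top; stands loose on the plank (z = 0). Origin: centre of its underside, z axis up along its axis. The three cups stand in the left, middle and right of the plank in any order, with the turntable or the jar between neighbours
- middle_cup: the middle cup: plain stainless steel, round, straight-sided, 66 mm outside and 60 mm inside diameter, 75 mm high, floor 5 mm thick, about 0.14 kg; stands loose and empty on the plank. Gripped across its outside near the rim: standing in the large cup, its top 40 mm stand clear of the large cup's rim. Origin: centre of its underside, z axis up along its axis
- middle_cup_rim (a point): centre of the middle cup's mouth, level with its rim, 75 mm above its origin; z axis as the cup's
- small_cup: the narrowest cup: plain stainless steel, round, straight-sided, 40 mm outside and 34 mm inside diameter, 80 mm high, about 0.09 kg, open at the top; stands loose and empty on the plank. Can be gripped across its outside. Origin: centre of its underside, z axis up along its axis
- jar: bystander: loose glass jar with a screw-on aluminium lid, 68 mm diameter, 95 mm high; the tallest thing among the cups. Origin: centre of its underside
- mallet: bystander: black hard silicone mallet with wooden handle lying beyond the cups, 270 mm long, head 54 mm diameter and 90 mm across, top of the head 54 mm above the plank. Origin: on the plank, under a point of the handle 100 mm from the head's axis; x axis points to the head
- pin: bystander: zinc-plated hinge pin lying on the plank, 79 mm long, 12 mm high. Origin: under its middle; x axis along it
- punch: bystander: green plastic pin punch lying on the plank, 120 mm long, 16 mm high. Origin: under its middle; x axis along it towards the tip
- leaf0: bystander: loose steel hinge leaf, 35 x 50 x 9 mm, lying on the rotating aluminium turntable (150 mm diameter, floor at 18 mm, rim at 26 mm, centre knob to 38 mm above the plank); the three leaves lie evenly round its centre. Origin: centre of the underside of its plate
- leaf1: bystander: second hinge leaf on the turntable, like leaf0
- leaf2: bystander: third hinge leaf on the turntable, like leaf0
Not all that is in view belongs to the job. Leave any green or red look-alike of the middle_cup alone.

How it is judged:
By the outcome, as a careful person would: the job done as asked, in the order asked, and still so for the second after the job is handed in, while the arm keeps its last pose, push and grip.
It also fails if it takes over 59 s, if anything falls off the work surface, if the arm or the gripper's body presses on something with over 40 N, if the wrist force passes 120 N, or if a joint passes its speed limit or range.

## Robot

A 7-joint arm with a two-finger parallel gripper is mounted at the origin on the work surface. World frame = base frame: x ahead of the robot, y to its left, z up, the work surface at z = 0. Lengths are in m, angles in rad, forces in N, time in s.
With the tool pointing down it reaches from about 0.425 to 0.875 m from the base axis. Payload 4.7 kg.
Tool frame: the origin (TCP) lies between the finger pads; the fingertips stand 14 mm ahead of it and the grasp point (between the pads) lies 5 mm behind it (bot.tips_ahead is the distance from the TCP to the fingertips, in m); z points along the fingers, y is the line along which they close (so a half turn about z gives the same grasp; the last joint's range is limited). The gripper opens to 85 mm and grips with 20 to 120 N. Pads are 22 mm wide; open, the fingers measure 114 mm over their backs; the gripper's body (76 mm by 85 mm) begins 54 mm behind the grasp point. The pads swing forward as they close: fully open they stand 13 mm farther back than shut.
Start: joints at [1.155, 0.321, -0.07, 1.45, 0.023, 1.371, -0.057], TCP at [0.271, -0.591, 0.245] pointing down, gripper open.
Joint ranges: [-2.86, 2.86], [-0.3, 2.09], [-1.38, 1.24], [0.06, 2.45], [-1.56, 4.7], [0.09, 2.05], [-2.69, 2.69]. Speed limits (rad/s): [2.57, 2.57, 3.14, 3.14, 3.14, 3.14, 3.14].

## Interface

Orientations are given as a 3x3 rotation matrix whose columns are the frame's x, y, z axes.
In Python, from station import bot gives the robot as it stands. Calls block until the motion is done:
- bot.move_ptp(position, orientation): joint-space move of the TCP to a pose.
- bot.movel(position, rate=0.15, rot=None, max_force=None): straight line of the TCP; rot=None keeps the orientation; rate is the mean speed in m/s. With max_force (N) it stops when the force on the tool has changed by that much, and returns True; else False.
- bot.move_j(angles): joint-space move.
- bot.release() and bot.close(newtons=None): open the fingers fully, or close them until they stop; newtons is the grip in N (None keeps the last).
- bot.hold(seconds).
- bot.solve_ik(position, orientation): joint angles nearest the present ones, or None.
- bot.camera(name): name is "side" or "top"; returns the picture (400x640x3 uint8, red, green, blue); there is no depth.
- bot.camera_params(name): a dict with "intrinsics" (3x3 intrinsics, pixels), "R" (3x3) and "t" (3): a world point X has camera coordinates R X + t. Camera axes: x right, y down, z forward; pixel columns grow to the right and rows downward; lengths in m; the calibration is good to about 2 mm. A picture is of the moment at which its call begins. camera_params takes no time and is no camera call.
A pose or a line that the arm cannot do raises bot.MotionError and nothing moves.
- bot.finish_job(): hands the job in; it is judged then, once.
Readings, each from a call of its own:
- bot.get_time(): time.
- bot.get_qpos(): joint angles.
- bot.get_qvel(): joint speeds.
- bot.get_joint_efforts(): joint torques, N m.
- bot.get_tool_pos(): TCP position.
- bot.get_ee_rot(): TCP orientation.
- bot.get_force(): force on the tool from outside, world axes, zero at the start.
- bot.get_torque(): the same for the moment, N m.
- bot.get_width(): finger opening in m.
- bot.get_finger_force(): force on a finger pad.
Only numpy, scipy, OpenCV 4.12 (cv2) and the standard library are available. Lean on these libraries where they do the work, as an engineer would, in place of code of your own. Each camera call takes 0.05 s, during which the arm holds its last target. There are 200 camera calls.

## Working session

There is one attempt and no reset: what is moved stays moved. The work goes in short steps, each a Python script; the robot and the scene stay as the last script left them, time stands still between calls to the robot, and variables do not carry over. Pictures are saved under pics/ and viewed, at most 10 in all, crops included, and the job is handed in when it is done.

```bash
mkdir -p pics; ls; python3 - <<'E'
from station import bot
import cv2
for n in("top","side"):
    cv2.imwrite(f"pics/{n}0.png",bot.camera(n)[:,:,::-1]); p=bot.camera_params(n); print(n,p["intrinsics"].tolist(),(-p["R"].T@p["t"]).round(3),p["R"].round(3).tolist())
print(bot.get_time(),bot.get_ee_rot().round(3).tolist())
E
```

```text
pics
top [[515.8692054699278, 0.0, 314.0072821201274], [0.0, 515.8692054699278, 205.59145411132963], [0.0, 0.0, 1.0]] [0.321 0.008 1.225] [[-0.069, -0.998, 0.002], [-0.969, 0.067, -0.239], [0.238, -0.018, -0.971]]
side [[502.08834130286516, 0.0, 328.4196969676028], [0.0, 502.08834130286516, 202.34852350749097], [0.0, 0.0, 1.0]] [ 0.295 -0.882  0.931] [[0.944, -0.33, -0.011], [-0.229, -0.631, -0.741], [0.237, 0.702, -0.671]]
0.1 [[0.909, 0.417, -0.001], [0.417, -0.909, 0.002], [-0.0, -0.002, -1.0]]
```

View pics/top0.png

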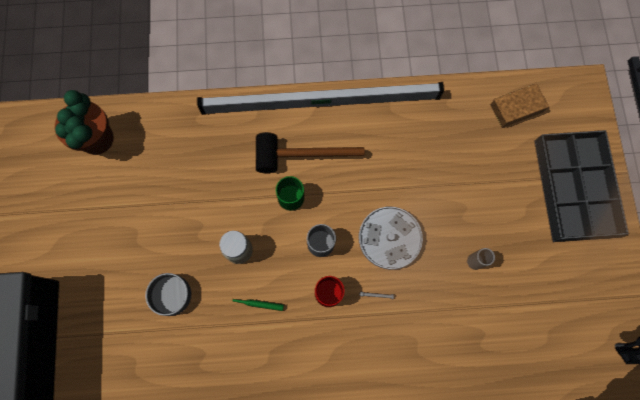

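View pics/side0.png

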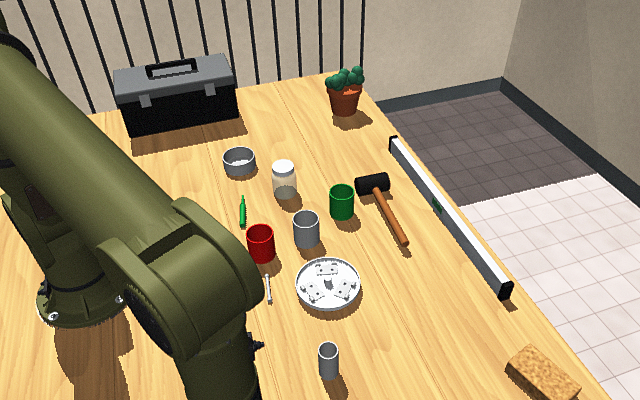

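The grey cups are large (169,295), middle candidate (321,240) and small (483,259) in the top view. The three middle-sized candidates are grey (321,240), green (290,193) and red (330,291). Only the grey one is plain steel, and it stands between the jar and the turntable, so I take that one and confirm it in an enlarged crop.

```bash
cat > h.py <<'E'
from station import bot
import cv2, numpy as np
from scipy.optimize import least_squares
def cast(n,uv,z):
    p=bot.camera_params(n); c=-p["R"].T@p["t"]; uv=np.atleast_2d(uv).astype(float)
    d=np.c_[uv,np.ones(len(uv))]@np.linalg.inv(p["intrinsics"]).T@p["R"]
    return (c+d*((z-c[2])/d[:,2])[:,None])[:,:2], c
def proj(n,X):
    p=bot.camera_params(n); q=p["intrinsics"]@(p["R"]@np.asarray(X,float)+p["t"]); return q[:2]/q[2]
def blob(im,uv,half=40):
    "contour (px) of the low-saturation blob at uv"
    hsv=cv2.cvtColor(im,cv2.COLOR_RGB2HSV); m=(hsv[...,1]<70).astype(np.uint8)
    u,v=map(int,uv); w=np.zeros_like(m); w[max(v-half,0):v+half,max(u-half,0):u+half]=1; m*=w
    m=cv2.morphologyEx(m,cv2.MORPH_CLOSE,np.ones((3,3),np.uint8))
    cs,_=cv2.findContours(m,cv2.RETR_EXTERNAL,cv2.CHAIN_APPROX_NONE)
    return max(cs,key=lambda c:cv2.contourArea(c))[:,0]
def rim(n,cont,h,r):
    "circle of the rim (plane z=h) from contour points on the side away from the camera"
    P,c=cast(n,cont,h); ctr=P.mean(0); a=ctr-c[:2]; a/=np.linalg.norm(a)
    for _ in range(4):
        Q=P[(P-ctr)@a>0.1*r]
        s=least_squares(lambda x:np.linalg.norm(Q-x[:2],axis=1)-x[2],[*ctr,r],loss="soft_l1",f_scale=.001); ctr=s.x[:2]
    return s.x,np.abs(s.fun).mean()
E
python3 - <<'E'
from h import *
T=bot.camera("top");S=bot.camera("side")
for k,h,r,ut,us in [("large",.04,.048,(169,295),(240,163)),("middle",.075,.033,(321,240),(306,230)),("small",.08,.02,(483,259),(328,360)),("jar",.095,.034,(235,246),(284,178))]:
    for n,im,u in(("top",T,ut),("side",S,us)):
        c=blob(im,u,30); x,e=rim(n,c,h,r); cv2.drawContours(im,[c[:,None]],-1,(255,0,255),1) if 0 else None
        print(k,n,x.round(4),e.round(5),cv2.boundingRect(c),proj(n,[*x[:2],h]).round(1))
        for i in c: im[i[1],i[0]]=(255,0,255)
for k,u,z in [("green rim",(290,187),.07),("red rim",(330,289),.07),("turntable",(391,238),.026),("mallethead",(266,153),.054),("mallet end",(364,153),.02),("pin a",(362,294),.01),("pin b",(394,297),.01),("punch a",(234,300),.01),("punch b",(285,308),.01)]: print(k,cast("top",u,z)[0].round(3))
cv2.imwrite("pics/cropT.png",cv2.resize(T[170:330,130:530,::-1],None,fx=2,fy=2,interpolation=cv2.INTER_NEAREST))
a=cv2.resize(T[170:330,130:530,::-1],None,fx=2,fy=2,interpolation=0);b=cv2.resize(S[140:280,200:400,::-1],(400,280),interpolation=0);d=cv2.resize(S[250:390,200:400,::-1],(400,280),interpolation=0)
cv2.imwrite("pics/crop1.png",np.vstack([a,np.hstack([b,d])]))
E
```

```text
large top [0.429  0.335  0.0469] 0.00052 (145, 273, 46, 43) [166.2 293.8]
large side [0.4265 0.3369 0.0464] 0.00091 (222, 146, 34, 30) [237.9 155.2]
middle top [ 0.5264 -0.0235  0.0322] 0.00051 (307, 224, 29, 33) [320.9 238. ]
middle side [ 0.5239 -0.024   0.0327] 0.00086 (292, 209, 28, 40) [305.1 218.6]
small top [ 0.4588 -0.3879  0.0183] 0.00053 (471, 248, 24, 19) [485.9 256.3]
small side [ 0.4563 -0.3861  0.0187] 0.00045 (318, 341, 21, 40) [327.6 349.3]
jar top [0.5237 0.1732 0.0292] 0.00055 (219, 231, 33, 32) [232.5 243.7]
jar side [0.5223 0.1755 0.0283] 0.00075 (272, 159, 24, 41) [282.3 165.2]
green rim [[0.652 0.039]]
red rim [[ 0.412 -0.035]]
turntable [[ 0.524 -0.19 ]]
mallethead [[0.745 0.092]]
mallet end [[ 0.741 -0.147]]
pin a [[ 0.4   -0.111]]
pin b [[ 0.388 -0.185]]
punch a [[0.407 0.186]]
punch b [[0.38  0.069]]
```

View pics/crop1.png

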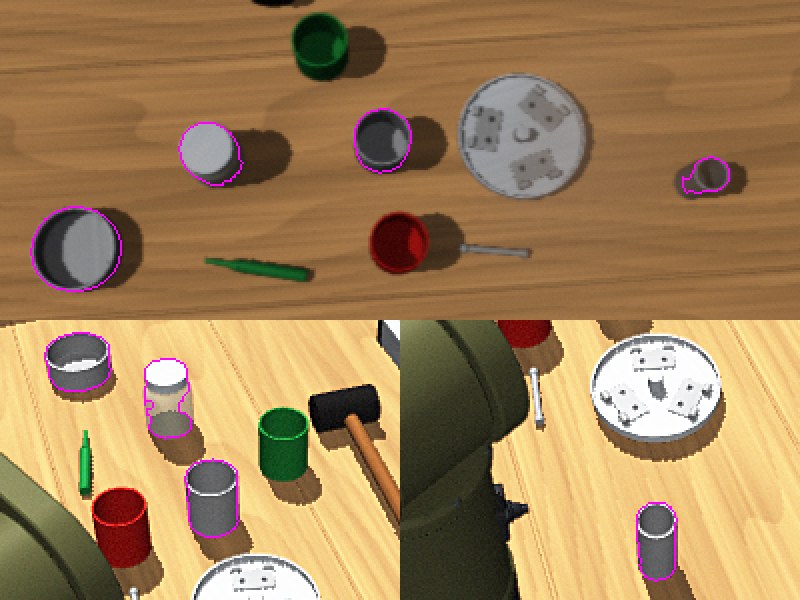

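The crop confirms it: the plain grey steel cup (321,240) stands between the jar and the turntable, and the green and red ones are look-alikes. Both views agree to about 2.5 mm.

```bash
cat >> h.py <<'E'
def R(deg):
    a=np.radians(deg); y=np.array([np.cos(a),np.sin(a),0]); z=np.array([0,0,-1.]); return np.c_[np.cross(y,z),y,z]
M=np.array([.5252,-.0238]); S0=np.array([.4576,-.387]); L=np.array([.4278,.336])
E
python3 - <<'E'
from h import *
print("tips",bot.tips_ahead,bot.get_width())
for n,p,z,d in[("M",M,.052,-45),("L",L,.057,-45),("Lhi",L,.2,-45),("S",S0,.05,-45),("Lfin",L,.17,-45)]:
    q=bot.solve_ik([*p,z],R(d)); print(n,None if q is None else np.round(q,2))
bot.move_ptp([*M,.22],R(-45)); print(bot.get_tool_pos().round(4))
bot.movel([*M,.13],rate=.15); print(bot.movel([*M,.052],rate=.06,max_force=6), bot.get_tool_pos().round(4))
bot.close(40); print(bot.get_width(),bot.get_finger_force(),bot.get_tool_pos().round(4),bot.get_force().round(2))
bot.movel([*M,.08],rate=.05); print(bot.get_width(),bot.get_force().round(2),bot.get_time())
for n in("top","side"): cv2.imwrite(f"pics/{n}1.png",bot.camera(n)[:,:,::-1])
a=cv2.imread("pics/side1.png")[120:320,200:440];b=cv2.imread("pics/top1.png")[160:360,200:440]
cv2.imwrite("pics/v1.png",cv2.resize(np.hstack([a,b]),(800,333)))
E
```

```text
tips 0.014 0.0855354795311434
M [ 0.57  0.31 -0.64  1.94  0.22  0.96 -0.97]
L [ 0.19  0.51 -1.09  1.89  0.52  1.06 -1.9 ]
Lhi [-0.31  0.15 -0.44  1.76  0.07  1.24 -1.55]
S [ 0.87  0.4  -0.25  1.78  0.12  0.98 -0.22]
Lfin [ 0.19  0.3  -1.04  1.79  0.27  1.22 -1.71]
[ 0.5253 -0.0254  0.22  ]
False [ 0.5256 -0.0238  0.0524]
0.0662255506124103 44.51359312981367 [ 0.5255 -0.0238  0.0528] [-2.18 -0.47  5.72]
0.06600399635709256 [-0.21 -0.12 -1.19] 5.65
```

View pics/v1.png

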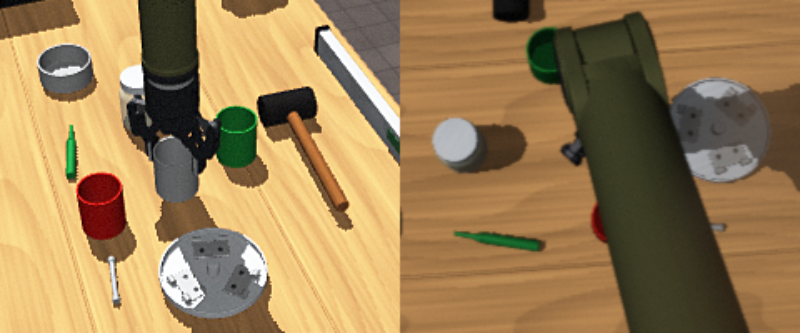

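The middle cup is held upright near its rim and off the plank, at (175,165) in the crop, with the neighbours untouched. Next I lift it and carry it to the large cup.

```bash
python3 - <<'E'
from h import *
bot.movel([*M,.20],rate=.15)
bot.movel([.475,.16,.20],rate=.2); bot.movel([*L,.20],rate=.2); bot.movel([*L,.115],rate=.12); bot.hold(.2)
print(bot.get_tool_pos().round(4),bot.get_qpos().round(2),bot.get_width(),bot.get_time())
for n in("top","side"): cv2.imwrite(f"pics/{n}2.png",bot.camera(n)[:,:,::-1])
a=cv2.imread("pics/side2.png")[70:270,180:380];b=cv2.imread("pics/top2.png")[200:400,80:280]
cv2.imwrite("pics/v2.png",cv2.resize(np.hstack([a,b]),(800,400)))
E
```

```text
[0.4283 0.3363 0.1158] [ 0.08  0.33 -0.91  1.84  0.29  1.11 -1.72] 0.06613603632388859 9.9167
```

View pics/v2.png

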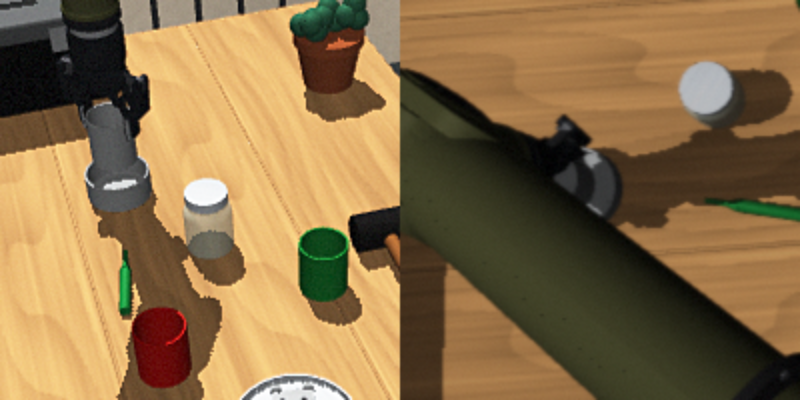

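The middle cup hangs upright and centred over the large cup's mouth: cup axis at about x=114 and mouth at about x=118 in the left crop. I lower it by feel and release.

```bash
python3 - <<'E'
from h import *
bot.movel([*L,.070],rate=.06); bot.hold(.3); f0=bot.get_force()
hit=bot.movel([*L,.053],rate=.02,max_force=4); p=bot.get_tool_pos(); print(hit,p.round(4),f0.round(2),bot.get_force().round(2))
E
```

```text
True [0.4277 0.3359 0.0578] [-0.11  0.05 -2.05] [-0.66 -0.2   5.13]
```

```bash
python3 - <<'E'
from h import *
bot.release(); bot.hold(.2); print(bot.get_width(),bot.get_force().round(2))
p=bot.get_tool_pos(); bot.movel([p[0],p[1],.12],rate=.06); bot.movel([p[0],p[1],.24],rate=.2)
bot.movel([.56,-.02,.26],rate=.3); bot.move_ptp([*S0,.20],R(-45)); bot.hold(.1); print(bot.get_tool_pos().round(4),bot.get_time())
for n in("top","side"): cv2.imwrite(f"pics/{n}3.png",bot.camera(n)[:,:,::-1])
T=cv2.imread("pics/top3.png");S=cv2.imread("pics/side3.png")
cv2.imwrite("pics/v3.png",np.vstack([cv2.resize(np.hstack([S[110:260,190:390],T[210:360,90:290]]),(800,300)),cv2.resize(np.hstack([S[250:400,240:440],T[170:320,280:480]]),(800,300))]))
# stacked cups: rim estimate
for n,im,u in(("top",T,(169,292)),("side",S,(240,150))):
    c=blob(im[:,:,::-1].copy(),u,35); print(n,cv2.boundingRect(c),proj(n,[*L,.08]).round(1))
E
```

```text
0.08529498941265316 [-0.23  0.53 -0.09]
[ 0.4591 -0.3852  0.2005] 17.2667
top (145, 273, 46, 43) [160.7 293. ]
side (222, 148, 34, 28) [236.6 144.2]
```

View pics/v3.png

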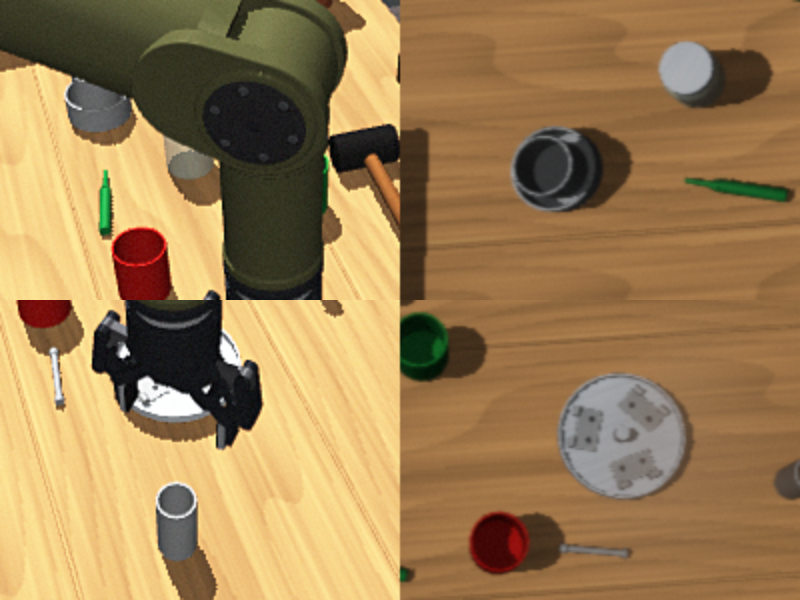

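The middle cup stands inside the large cup, with its rim centre at about (162,292) full-frame in the top view. The jar, punch and leaves are undisturbed. Next I fit its rim and grasp the small cup.

```bash
cat >> h.py <<'E'
def rimfit(n,im,c,z,lo=.027,hi=.038):
    "radial brightness peak of the rim on plane z, circle fit"
    g=cv2.GaussianBlur(cv2.cvtColor(im,cv2.COLOR_BGR2GRAY),(3,3),0).astype(np.float32); c=np.array(c)
    for _ in range(3):
        P=[]
        for a in np.radians(np.arange(0,360,5)):
            d=np.array([np.cos(a),np.sin(a)]); rs=np.arange(lo,hi,.0004); uv=np.array([proj(n,[*(c+r*d),z]) for r in rs],np.float32)
            P.append(c+d*rs[cv2.remap(g,uv[:,:1],uv[:,1:],cv2.INTER_LINEAR).argmax()])
        P=np.array(P); s=least_squares(lambda x:np.linalg.norm(P-x[:2],axis=1)-x[2],[*c,.0315],loss="soft_l1",f_scale=.0007); c=s.x[:2]
    return s.x.round(4),np.median(np.abs(s.fun)).round(5)
E
python3 - <<'E'
from h import *
T=cv2.imread("pics/top3.png"); print("mid rim",rimfit("top",T,L+[0,-.002],.08),rimfit("top",cv2.imread("pics/top0.png"),M,.075))
c=blob(T[:,:,::-1].copy(),(169,292),35); print("large",rim("top",c,.04,.048))
bot.movel([*S0,.14],rate=.15); bot.hold(.1); print(bot.movel([*S0,.05],rate=.07,max_force=6),bot.get_tool_pos().round(4))
bot.close(40); print(bot.get_width(),bot.get_finger_force(),bot.get_tool_pos().round(4))
bot.movel([*S0,.12],rate=.08); bot.movel([*S0,.23],rate=.15); print(bot.get_width(),bot.get_force().round(2),bot.get_time())
bot.movel([.53,-.1,.23],rate=.25); bot.movel([*L,.23],rate=.25); bot.hold(.3); print(bot.get_tool_pos().round(4),bot.get_time(),bot.get_qpos().round(2))
for n in("top","side"): cv2.imwrite(f"pics/{n}4.png",bot.camera(n)[:,:,::-1])
T=cv2.imread("pics/top4.png");S=cv2.imread("pics/side4.png")
cv2.imwrite("pics/v4.png",cv2.resize(np.hstack([S[60:210,180:330],T[220:370,90:240]]),(800,400)))
E
```

```text
Traceback (most recent call last):
  File "h.py", line 33, in rimfit
    d=np.array([np.cos(a),np.sin(a)]); rs=np.arange(lo,hi,.0004); uv=np.array([proj(n,[*(c+r*d),z]) for r in rs],np.float32)
                                                                               ~~~~^^^^^^^^^^^^^^^^
  File "h.py", line 9, in proj
    p=bot.camera_params(n); q=p["intrinsics"]@(p["R"]@np.asarray(X,float)+p["t"]); return q[:2]/q[2]
ValueError: time passes only in moves, steps and waits
```

```bash
sed -i 's/bot.camera_params(n)/cp(n)/; 3a from functools import lru_cache\n@lru_cache\ndef cp(n): return bot.camera_params(n)' h.py
python3 - <<'E'
from h import *
T=cv2.imread("pics/top3.png"); print("mid rim",rimfit("top",T,L+[0,-.002],.08),rimfit("top",cv2.imread("pics/top0.png"),M,.075))
c=blob(T[:,:,::-1].copy(),(169,292),35); print("large",rim("top",c,.04,.048))
bot.movel([*S0,.14],rate=.15); bot.hold(.1); print(bot.movel([*S0,.05],rate=.07,max_force=6),bot.get_tool_pos().round(4))
bot.close(40); print(bot.get_width(),bot.get_finger_force(),bot.get_tool_pos().round(4))
bot.movel([*S0,.12],rate=.08); bot.movel([*S0,.23],rate=.15); print(bot.get_width(),bot.get_force().round(2),bot.get_time())
bot.movel([.53,-.1,.23],rate=.25); bot.movel([*L,.23],rate=.25); bot.hold(.3); print(bot.get_tool_pos().round(4),bot.get_time(),bot.get_qpos().round(2))
for n in("top","side"): cv2.imwrite(f"pics/{n}4.png",bot.camera(n)[:,:,::-1])
T=cv2.imread("pics/top4.png");S=cv2.imread("pics/side4.png")
cv2.imwrite("pics/v4.png",cv2.resize(np.hstack([S[60:210,180:330],T[220:370,90:240]]),(800,400)))
E
```

```text
mid rim (array([0.4303, 0.3385, 0.0326]), np.float64(0.00077)) (array([ 0.5315, -0.0177,  0.0346]), np.float64(0.00235))
large (array([0.42909704, 0.33524312, 0.04682659]), np.float64(0.0005367578368902011))
False [ 0.4579 -0.3873  0.0505]
0.038341632363094645 40.51155226305127 [ 0.4578 -0.3872  0.0503]
0.03871155092693443 [ 0.54  0.21 -1.89] 21.85
[0.4281 0.3356 0.23  ] 25.425 [ 0.22  0.23 -1.05  1.71  0.21  1.32 -1.66]
```

View pics/v4.png

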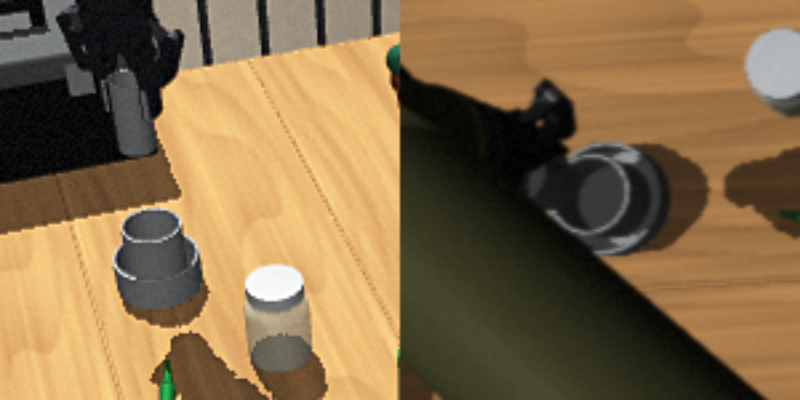

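The small cup is held above the stack: cup bottom at about (137,150) in the left crop, middle rim at about (152,226). The reading of 38.7 mm is slightly under the 40 mm diameter, so I measure the held cup against the rim in both views.

```bash
python3 - <<'E'
from h import *
T3=cv2.imread("pics/top3.png");T=cv2.imread("pics/top4.png");S=cv2.imread("pics/side4.png")
for n,im,k in(("top",T3,"top3"),("side",S,"side4")):
    for c0 in (L,L+[.003,0],L-[0,.004]): print(k,rimfit(n,im,c0,.08,.028,.036))
def circ(im,n,c,z,r,col,o,f):
    a=np.linspace(0,2*np.pi,60); p=np.array([proj(n,[c[0]+r*np.cos(t),c[1]+r*np.sin(t),z]) for t in a])
    cv2.polylines(im,[np.round((p-o+.5)*f*8).astype(np.int32)],True,col,1,cv2.LINE_AA,3)
p=bot.get_tool_pos()
def crop(im,n,x,y,small):
    w=cv2.resize(im[y:y+100,x:x+80],None,fx=5,fy=5,interpolation=cv2.INTER_NEAREST)
    circ(w,n,L,.08,.033,(0,255,255),np.array([x,y]),5)
    if small: circ(w,n,p,p[2]-.0503,.02,(0,0,255),np.array([x,y]),5)
    print(n,proj(n,[*p[:2],.26]),proj(n,[*p[:2],.18]))
    return w
cv2.imwrite("pics/v5.png",np.hstack([crop(S,"side",200,75,1),crop(T3,"top",125,245,0)]))
E
```

```text
top3 (array([0.4301, 0.3385, 0.0324]), np.float64(0.00048))
top3 (array([0.4301, 0.3385, 0.0324]), np.float64(0.00048))
top3 (array([0.4301, 0.3386, 0.0324]), np.float64(0.00059))
side4 (array([0.4274, 0.3411, 0.0341]), np.float64(0.0012))
side4 (array([0.4275, 0.3411, 0.0341]), np.float64(0.00089))
side4 (array([0.4277, 0.3409, 0.0341]), np.float64(0.00104))
side [227.58454789  88.89636029] [231.80385176 114.68181646]
top [132.94960156 285.68760935] [146.48285185 289.21234831]
```

View pics/v5.png

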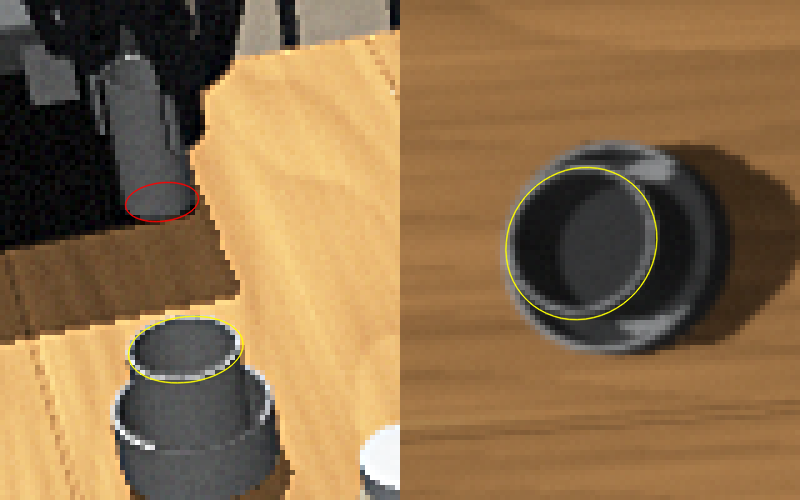

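The overlays match: the middle rim is within about 1–2 mm of the planned centre, and the held cup's base is at about (157,205) against the predicted (162,202), so it is upright. I lower it to a 15 mm gap and check again.

```bash
python3 - <<'E'
from h import *
print(bot.movel([*L,.1453],rate=.06,max_force=5)); bot.hold(.4); p=bot.get_tool_pos(); print(p.round(4),bot.get_width(),bot.get_force().round(2),bot.get_ee_rot().round(3)[:,2],bot.get_time())
for n in("top","side"): cv2.imwrite(f"pics/{n}5.png",bot.camera(n)[:,:,::-1])
def crop(n,x,y):
    return cv2.resize(cv2.imread(f"pics/{n}5.png")[y:y+75,x:x+50],None,fx=8,fy=8,interpolation=cv2.INTER_CUBIC)
w=np.hstack([crop("side",213,100),crop("top",135,255)])
w=cv2.convertScaleAbs(w,alpha=1.6,beta=15)
for n,x,y,o in(("side",213,100,0),("top",135,255,400)):
  for X in([*L,.08],[*p[:2],.095]): q=((proj(n,X)-[x,y]+.5)*8+[o,0]); print(n,q.round(0))
cv2.imwrite("pics/v6.png",w)
E
```

```text
False
[0.4278 0.336  0.1453] 0.038161249866812956 [ 0.5   0.67 -1.  ] [ 0. -0. -1.] 27.4833
side [193. 358.]
side [187. 324.]
top [609. 308.]
top [594. 304.]
```

View pics/v6.png

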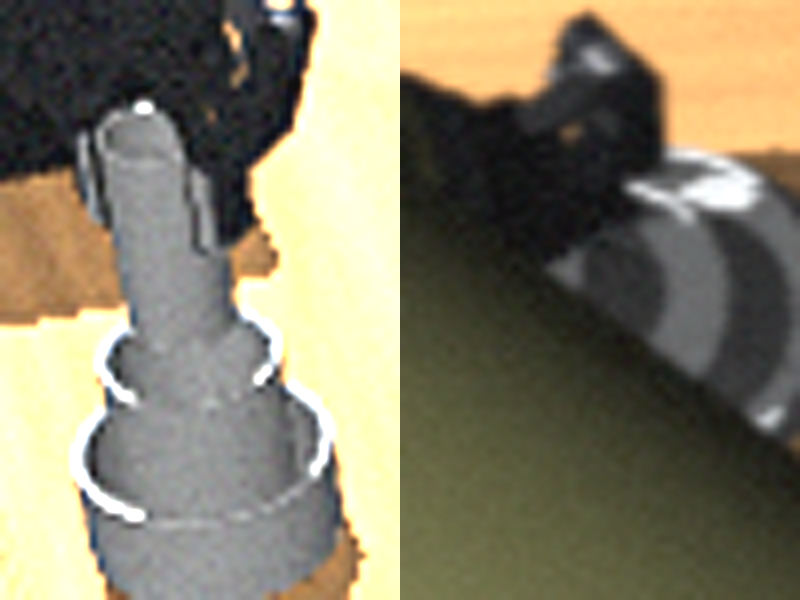

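The side crop shows the small cup upright with its base centre at about (184,322), over the middle rim centred at about (190,357). Both match their predicted pixels ((187,324) and (193,358)) with the same offset. In the top crop, the base edge (663 against 666 predicted) and the rim edge (728 against 728) agree as well, so it is centred to about 1 mm with a 15 mm gap. I hand it in.

```bash
python3 -c "
from station import bot
print(bot.finish_job())"
```

```text
the job is handed in; nothing more can be done
None
```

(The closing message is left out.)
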